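# Clamp a box section in the jig and lock the screw with its jam nut

## Task

Slide the loose box section along the jig until its far end butts against the end stop, then turn the T-handled clamp screw clockwise until its foot is right down on the section. Then lock the screw: push the long-winged jam nut round clockwise until it sits down hard on the jig's boss, finishing with a firm push, without letting the clamp screw turn back. Leave the other things on the bench where they are.

Things in the scene. Friction and masses are not known exactly. Their poses are not given: they have to be found in the camera images.
- jig: Steel clamping jig fixed to the bench. Origin: on the screw's vertical axis at bench level; y along its length to the end stop, z up. Bed 12 mm thick, x -50 to 50, y -275 to 65 mm. Guide strips 45 mm apart, top 24 mm, y -150 to 50. Over the bed a bridge (x -50 to 50, y -25 to 25, underside 62, top 84 mm) carries a boss 44 mm across. Screw and nut share the axis; each turns without the other.
- stop_face (a point): centre of the face of the end stop (70 mm wide, top 48 mm above the bench), at y = 35 mm in the jig's frame, 27 mm above the bench
- boss_top (a point): on the screw axis at the top of the threaded boss, where the nut seats, 100 mm above the bench. Right-hand thread, 10 mm a turn: clockwise seen from above runs screw and nut down.
- section: Loose bare metal box section with black end plugs, 40 wide x 200 long x 30 mm high, about 0.45 kg, lying lengthwise on the bed (underside 12, top 42 mm above the bench). Origin: centre of its underside; y along its length towards the stop. Starts 45 to 90 mm short of the stop.
- section_tail (a point): centre of the section's tail end face (away from the stop), where it can be pushed; at y = -165 mm in the jig's frame when home
- screw (a joint): Clamp screw angle, rad: 0 = foot down on the section (firm stop), positive = turned back anticlockwise and raised 1.6 mm per rad; starts 2 to 5. T-handle on top: round bar 14 mm thick, 112 mm long, centred on the axis; when down its centre is 159 mm above the bench (hub 26 mm across, 148 to 170 mm). Friction 0.06 N m; stays where it is left.
- handle_arm (a point): point on the centre line of one arm of the T-handle, 36 mm from the axis; the other arm is opposite
- nut (a joint): Jam nut angle, rad: 0 = seated on the boss (firm stop), positive = backed off anticlockwise and raised 1.6 mm per rad; starts 2.2 to 5.6. Steel, hub 48 mm across, 30 mm high, two opposite straight wings 10 mm thick reaching 98 mm from the axis; seated, the wings are 106 to 128 mm above the bench. Friction 0.12 N m; stays where it is left.
- nut_wing (a point): mid height and mid thickness of one wing, 85 mm from the axis, the other wing opposite. The wings reach 42 mm further out than the T-handle above them, so closed fingers pointing down can push a wing here and pass outside the T-handle.
- meter: bystander: test meter in a metal case, 200 x 150 x 155 mm
- tote: bystander: open black plastic parts tray, 100 x 200 x 70 mm
- spanner: bystander: 200 mm spanner lying on the bench
- carton: bystander: cardboard carton, 120 x 160 x 70 mm
Not all that is in view belongs to the job. What is meant by the section is not blue or green, and is the smaller of those in its own colour.

How it is judged (in metres and radians):
On the way, in this order (a step that is already met when the one before it is completed fails the run):
1. the section is pushed up against the end stop (y of section_tail in the frame of jig above -0.169 m and angle between the y axis of section and the y axis of jig, either way round below 0.06 rad and z of section_tail in the frame of jig below 0.032 m and angle between section's own z axis and vertical below 0.05 rad), for 0.2 s.
2. the clamp screw is down on the section (all of step 1 and value of joint screw below 0.15 rad), for 0.2 s.
3. the jam nut is run down on the boss and pressed firmly (over 3 N) by the fingers, with the screw still down (all of step 2 and value of joint nut below 0.1 rad and contact force between the fingers and nut above 3 N), for 0.02 s.
At the end, for the whole second after the job is handed in: The section lies flat on the bed, at rest and lengthwise (within 0.06 rad), within 4 mm of the end stop; the clamp screw is within 0.15 rad of fully down and the jam nut within 0.10 rad of fully seated on the boss, both still (all of step 2 and value of joint nut below 0.1 rad and linear speed of section below 0.01 m/s and velocity of joint nut between -0.05 and 0.05 rad/s and velocity of joint screw between -0.05 and 0.05 rad/s); the robot touches nothing.
It fails at once if the meter was moved by more than 20 mm (distance of meter from where it was at the start of the episode above 0.02 m).
It fails at once if the tote was moved by more than 20 mm (distance of tote from where it was at the start of the episode above 0.02 m).
It fails at once if the spanner was moved by more than 20 mm (distance of spanner from where it was at the start of the episode above 0.02 m).
It fails at once if the carton was moved by more than 20 mm (distance of carton from where it was at the start of the episode above 0.02 m).
It also fails if it takes over 61 s, if anything falls off the work surface, if the arm or the gripper's body presses on something with over 40 N, if the wrist force passes 120 N, or if a joint passes its speed limit or range.

## Robot

A 6-joint arm with a two-finger parallel gripper is mounted at the origin on the work surface. World frame = base frame: x ahead of the robot, y to its left, z up, the work surface at z = 0. Lengths are in mm, angles in rad, forces in N, time in s.
With the tool pointing down it reaches from about 275 to 750 mm from the base axis. Payload 10.2 kg.
Tool frame: the origin (TCP) lies between the finger pads; the fingertips stand 19 mm ahead of it and the grasp point (between the pads) is the TCP; z points along the fingers, y is the line along which they close (so a half turn about z gives the same grasp; the last joint's range is limited). The gripper opens to 85 mm and grips with 20 to 120 N. Pads are 22 mm wide; open, the fingers measure 114 mm over their backs; the gripper's body (76 mm by 85 mm) begins 54 mm behind the grasp point. The pads swing forward as they close: fully open they stand 13 mm farther back than shut.
Start: joints at [0.904, 0.313, 1.498, -0, 1.331, -0.223], TCP at [225.435, 474.142, 250.294] pointing down, gripper open.
Joint ranges: [-2.94, 2.94], [-0.97, 2.17], [0.19, 2.56], [-1.23, 4.37], [0.02, 3.11], [-2.88, 2.88]. Speed limits (rad/s): [2.39, 2.39, 3.01, 3.14, 3.14, 3.14].

## Interface

Orientations are given as a unit quaternion [w, x, y, z].
In Python, from rig import sense, capture, finish_job gives the robot as it stands. The module is installed in compiled form; this text tells all that it offers.
- The arm moves only by the tool move_arm, never from a script. Its argument "moves" is a list of rows, each an object with "turn": the turn, a rotation vector about the tool's x, y, z in rad, a list of three; "translation": the shift along the tool's x, y, z in mm, a list of three; "hand": the opening, from 0 (shut) to 1 (fully open). In form: [{"turn": [wx, wy, wz], "translation": [x, y, z], "hand": hand}, ...]. A call has 1 to 10 rows; each row shifts and turns the commanded pose from where the row before left it, along the tool's axes as they then stand; what a row does not reach is not made up. A row lasts 1/12 s, in which the tool goes at most 41.7 mm and 7.16 degrees, less where a joint would pass 70% of its speed; a pose out of reach is approached as far as the arm can. A call with a gripper value outside its range is refused whole. The fingers move at their own pace and stop on an object; "grip_force" is the grip in N (left out, the last holds). Time passes only in rows, so rows that do not move let the fingers close. It gives the time, the measured TCP pose, the force, the opening and the grip force at its end, in the units of the state.
- sense(): the state, without advancing time (a new reading comes with each control period).
- capture(name): name is "side" or "top" or "wrist"; returns a dict with "image" (480x640x3 uint8, blue, green, red), "z_map" (480x640 float32, mm along the optical axis (not along the pixel's ray), 0 where there is no reading), "vertical_fov" (degrees; the focal length in pixels is half the picture's height over the tangent of half this angle, whatever the lens; pixels are square), "cx", "cy" (the principal point, pixels), "R" (3x3) and "t" (3): a world point X has camera coordinates R X + t; the wrist camera has in their place "T_tool_cam" (4x4, takes a point from camera to tool coordinates, whose origin is the TCP and whose axes are the flange's). Camera axes: x right, y down, z forward; pixel columns grow to the right and rows downward; lengths in mm; the calibration is good to about 2 mm. A picture is of the moment at which its call begins: read the wrist's pose just before it.
- finish_job(): hands the job in; it is judged then, once.
The state is a dict: "time_s": time; "joints": joint angles; "dq": joint speeds; "tau": joint torques, N m; "eef_pos": TCP position; "ee_rot": TCP orientation; "force": force on the tool from outside, world axes, zero at the start; "wrist_torque": the same for the moment, N m; "grip_width": opening from 0.0 (shut) to 1.0 (fully open); "grip_force": force on a finger pad.
Only numpy, scipy, OpenCV 4.12 (cv2) and the standard library are available. Lean on these libraries where they do the work, as an engineer would, in place of code of your own. Each camera call takes 0.05 s, during which the arm holds its last target. There are 200 camera calls.

## Working session

There is one attempt and no reset: what is moved stays moved. The work goes in short steps, Python scripts to look and compute and a tool call to move; the robot and the scene stay as the last step left them, time stands still between calls to the robot, and variables do not carry over. Pictures are saved under pics/ and viewed, at most 10 in all, crops included, and the job is handed in when it is done.

Besides the shell and the picture viewer there is one more tool, called as name([rows], argument=value, ...), one row to a line, values as JSON. move_arm: Moves the arm, as the interface text tells. Its arguments: {"type":"object","properties":{"moves":{"type":"array","items":{"type":"object","properties":{"turn":{"type":"array","items":{"type":"number"}},"translation":{"type":"array","items":{"type":"number"}},"hand":{"type":"number"}}}},"grip_force":{"type":"number"}},"required":["moves"]}

```bash
mkdir -p pics
cat > h.py <<'E'
import numpy as np, cv2
from rig import sense, capture
def save(n,c): cv2.imwrite(f'pics/{n}.png',c['image'])
def cam(c):
    f=240/np.tan(np.radians(c['vertical_fov'])/2); return f
def pts(c):
    "world points per pixel from z_map (fixed cams)"
    f=cam(c); v,u=np.mgrid[:480,:640]; z=c['z_map']
    P=np.stack([(u-c['cx'])/f*z,(v-c['cy'])/f*z,z],-1)
    return (P-c['t'])@np.array(c['R'])
def ray(c,u,v,h):
    f=cam(c); R=np.array(c['R']); o=-R.T@c['t']
    d=R.T@np.array([(u-c['cx'])/f,(v-c['cy'])/f,1]); return o+d*(h-o[2])/d[2]
E
python3 - <<'E'
from h import *
import pickle
print(sense())
for n in ('top','side'):
    c=capture(n); save(n,c); pickle.dump(c,open(n+'.pkl','wb')); print(n,c['vertical_fov'],c['cx'],c['cy'],-np.array(c['R']).T@c['t'],np.array(c['R']).round(2).tolist())
E
```

```text
{'time_s': 0.0, 'joints': array([ 9.03598674e-01,  3.13469493e-01,  1.49845218e+00,  9.89500560e-06,
        1.33103545e+00, -2.23431832e-01]), 'dq': array([ 0.0012585 , -0.00029963, -0.0007013 , -0.00084295,  0.00010575,
        0.00128079]), 'tau': array([ 2.81576858e-04, -4.12270045e+01, -2.59741974e+01, -1.65814808e-04,
        4.11391142e-03, -1.99728157e-05]), 'eef_pos': array([225.27377528, 473.94024702, 249.71941367]), 'ee_rot': array([-2.98204859e-04,  2.20067861e-01,  9.75484326e-01, -6.13632585e-04]), 'force': array([-0.21906972,  0.52494625, -0.31833849]), 'wrist_torque': array([ 0.01406308,  0.06609661, -0.01302437]), 'grip_force': 0.0, 'grip_width': 1.000494421620686}
top 52.77178736797601 315.57223863102354 240.06316141558747 [ 416.97943944   59.96625956 1411.7410989 ] [[-0.01, -1.0, 0.01], [-0.99, 0.01, -0.12], [0.12, -0.02, -0.99]]
side 55.132806858487854 316.6350824153371 240.09587836645022 [-139.0742667  -627.74422731  866.81707356] [[0.7, -0.72, 0.02], [-0.42, -0.43, -0.8], [0.59, 0.55, -0.6]]
```

View pics/top.png

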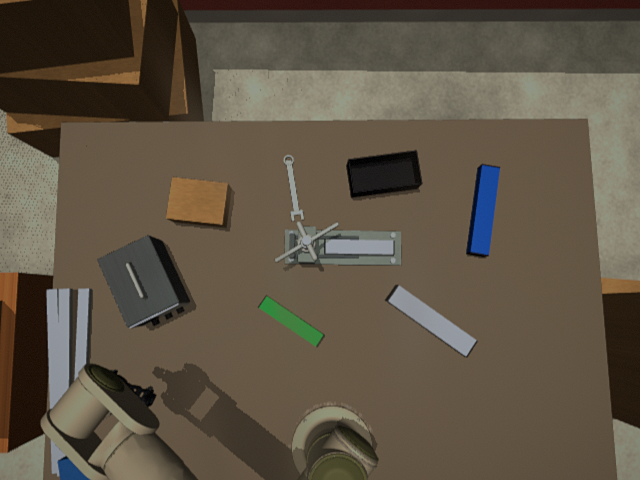

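View pics/side.png

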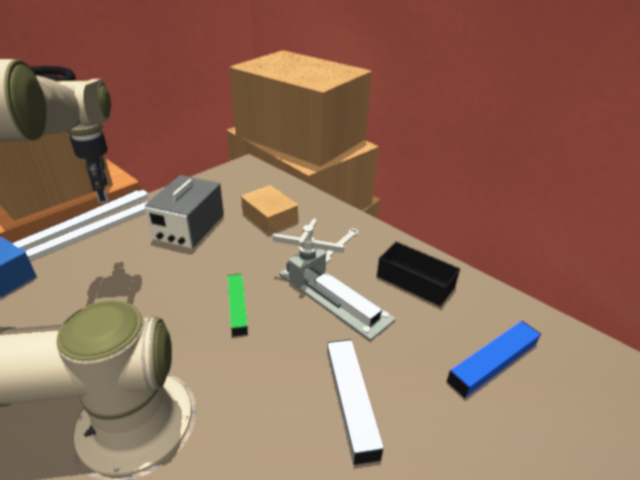

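Top view: jig bed at (343,247), screw/nut axis about (306,243), stop on the left. The candidates for the section are:
- grey piece in the jig (360,247)
- longer grey bar (431,320)
- green bar (291,321)
- blue bar (483,210)

I choose (360,247): it is bare metal, the smaller of the two greys, and lies on the bed. I'll check it in a close crop and measure.

Run:
```python
from h import *
import pickle
c=pickle.load(open('top.pkl','rb')); s=pickle.load(open('side.pkl','rb'))
for n,c in (('top',c),('side',s)):
    P=pts(c)
    x,y,z=P[...,0],P[...,1],P[...,2]
    box=(x>280)&(x<560)&(y>-250)&(y<200)&(c['z_map']>0)
    def rect(m,lbl):
        Q=P[m&box][:,:2].astype(np.float32)
        if len(Q)<5: print(n,lbl,len(Q));return
        (cx,cy),(w,h),a=cv2.minAreaRect(Q); 
        print(n,lbl,len(Q),'c',round(cx,1),round(cy,1),'wh',round(w),round(h),'a',round(a,2),'z',P[m&box][:,2].mean().round(1))
    rect((z>7)&(z<17)&(abs(x-400)<150),'bed'); rect((z>37)&(z<46),'sec'); rect((z>80)&(z<89),'bridge')
    rect((z>104)&(z<142),'nut'); rect((z>150)&(z<185),'T')
    q=z[box]; print(np.histogram(q,bins=np.arange(0,200,5))[0])
c=pickle.load(open('top.pkl','rb'))
a=cv2.resize(c['image'][190:290,260:420],(800,500),interpolation=cv2.INTER_CUBIC)
a=cv2.convertScaleAbs(a,alpha=1.3); cv2.imwrite('pics/crop1.png',a)
```

```text
top bed 839 c 415.8 -21.5 wh 443 267 a 89.78 z 11.6
top sec 1016 c 435.0 -26.9 wh 250 446 a 0.01 z 41.1
top bridge 142 c 533.0 64.0 wh 47 39 a 89.54 z 84.0
top nut 181 c 540.8 95.5 wh 23 116 a 19.49 z 131.3
top T 118 c 539.5 51.9 wh 56 22 a 31.95 z 170.9
[4745  649  526  210  172  589  487  485  598  123   13    6    1    0
    0   25   97   47    1    0    0    3   11   19    6   10   49   74
   12    0    0    0    6   47   47   17    1    0    0]
side bed 1055 c 437.3 -62.2 wh 266 339 a 11.86 z 11.8
side sec 1423 c 506.5 -105.1 wh 411 166 a 62.64 z 41.1
side bridge 191 c 533.3 63.3 wh 50 52 a 3.66 z 83.5
side nut 352 c 536.9 94.2 wh 27 117 a 18.45 z 125.6
side T 114 c 537.0 51.3 wh 60 22 a 30.35 z 169.4
[5159  313  804  223  255  651  511  410 1058   34   16   24   22   41
   33   36  151   44   22   23   14    8   43   57   58   56   78   48
    9    4    2    3   13   41   42   13    0    0    0]
```

View pics/crop1.png

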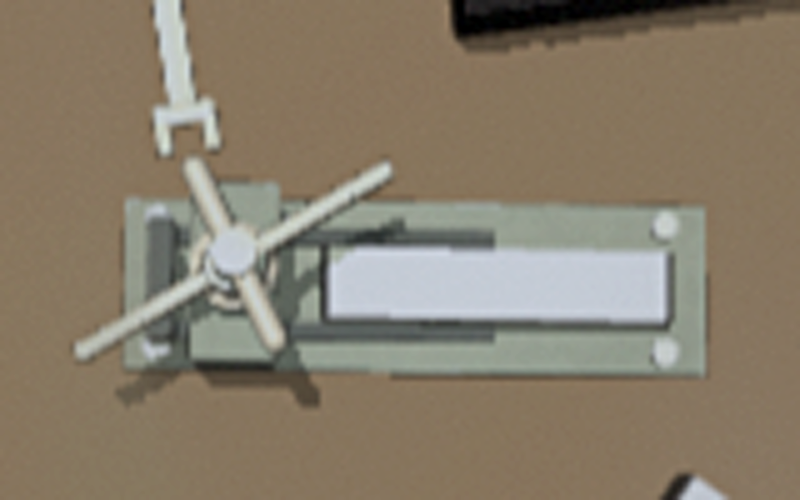

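The crop shows the section at crop (497,287) with black plugs on the bed, the longer nut wings from (85,350) to (388,172), and the shorter T-bar from (195,165) to (278,343). Next I measure them, with the box centred properly.

```bash
cat > m.py <<'E'
from h import *
def measure(n,c,show=True):
    P=pts(c); x,y,z=P[...,0],P[...,1],P[...,2]
    box=(x>430)&(x<650)&(y>-260)&(y<180)&(c['z_map']>0)
    def rect(m,lbl):
        m=(m&box).astype(np.uint8)
        k,l,st,_=cv2.connectedComponentsWithStats(m)
        if k<2: print(n,lbl,'none');return
        i=1+st[1:,4].argmax(); Q=P[l==i]
        (cx,cy),(w,h),a=cv2.minAreaRect(Q[:,:2].astype(np.float32))
        u=np.linalg.svd(Q[:,:2]-Q[:,:2].mean(0),full_matrices=False)[2][0]
        print(n,lbl,len(Q),'c',round(cx,1),round(cy,1),'mean',Q[:,:2].mean(0).round(1),'wh',round(w),round(h),'a',round(a,1),'pca',np.degrees(np.arctan2(u[1],u[0])).round(1),'z',np.median(Q[:,2]).round(1))
        return Q
    rect((z>7)&(z<60),'jig'); rect((z>37)&(z<46),'sec'); rect((z>80)&(z<89),'bridge')
    rect((z>104)&(z<142),'nut'); rect((z>145)&(z<185),'T'); rect((z>167)&(z<185),'Ttop'); rect((z>46)&(z<52),'stop')
    return P,box
E
python3 - <<'E'
from m import *
import pickle
for n in('top','side'): measure(n,pickle.load(open(n+'.pkl','rb')))
c=pickle.load(open('top.pkl','rb'))
o=lambda u,v,h: ray(c,260+(u-2)/5,190+(v-2)/5,h)[:2].round(1)
print('sec corners',[o(*q,42) for q in((328,250),(668,254),(668,322),(328,320))])
print('bed corners',[o(*q,12) for q in((127,200),(705,207),(705,375),(125,370))])
print('T ends',[o(*q,166) for q in((195,165),(278,343))],'nut ends',[o(*q,133) for q in((82,352),(390,170))])
print('hub',o(232,252,176),'')
E
```

```text
top jig 2890 c 561.3 -40.5 mean [555.2 -77.7] wh 338 104 a 88.0 pca -87.0 z 18.0
top sec 856 c 558.7 -85.6 mean [558.4 -84.6] wh 200 40 a 88.3 pca -91.9 z 41.6
top bridge 136 c 530.3 65.5 mean [527.6  70.6] wh 44 34 a 89.5 pca -120.0 z 83.9
top nut 192 c 546.3 110.2 mean [540.7 100.8] wh 43 92 a 19.5 pca 120.1 z 134.7
top T 252 c 562.2 63.7 mean [562.3  63.9] wh 108 25 a 17.4 pca -155.5 z 171.4
top Ttop 219 c 562.3 64.1 mean [563.6  64.3] wh 108 25 a 32.7 pca -155.3 z 172.2
top stop 47 c 576.5 106.3 mean [575.7 105.3] wh 14 40 a 89.8 pca -177.6 z 48.6
side jig 3223 c 574.0 -43.2 mean [543.3 -71.8] wh 341 140 a 87.8 pca -89.3 z 22.0
side sec 901 c 555.5 -86.3 mean [554.2 -92.2] wh 202 45 a 88.3 pca -91.6 z 41.5
side bridge 268 c 560.2 61.9 mean [546.9  56.3] wh 52 103 a 87.2 pca 165.6 z 83.4
side nut 628 c 556.5 59.5 mean [557.6  57.6] wh 42 193 a 36.5 pca -59.6 z 127.4
side T 197 c 558.6 61.9 mean [555.   58.2] wh 108 26 a 30.3 pca -155.8 z 169.9
side Ttop 141 c 559.4 62.4 mean [556.  60.] wh 105 25 a 33.9 pca -154.8 z 171.4
side stop 13 c 513.3 46.4 mean [513.5  47. ] wh 13 19 a 35.6 pca -62.2 z 48.6
sec corners [array([580.2,  10.4]), array([ 575.8, -184. ]), array([ 536.8, -182.7]), array([540.1,  11. ])]
bed corners [array([614.4, 126.3]), array([ 606.7, -211.9]), array([ 508.3, -208.6]), array([515.1, 127.9])]
T ends [array([610.7,  83.5]), array([517.3,  41.4])] nut ends [array([516.4, 144.7]), array([612.1, -20.1])]
hub [563.7  64.7]
```

move_arm([
  {"turn":[0,0,0.1157],"translation":[0,0,0],"hand":0},
  {"turn":[0,0,0.1157],"translation":[0,0,0],"hand":0},
  {"turn":[0,0,0.1157],"translation":[0,0,0],"hand":0},
  {"turn":[0,0,0.1157],"translation":[0,0,0],"hand":0},
  {"turn":[0,0,0.1157],"translation":[0,0,0],"hand":0},
  {"turn":[0,0,0.1157],"translation":[0,0,0],"hand":0},
  {"turn":[0,0,0.1157],"translation":[0,0,0],"hand":0},
  {"turn":[0,0,0.1157],"translation":[0,0,0],"hand":0},
  {"turn":[0,0,0.1157],"translation":[0,0,0],"hand":0},
  {"turn":[0,0,0.1157],"translation":[0,0,0],"hand":0},
])

```text
time_s: 0.93
eef_pos: [225.3, 474.0, 250.0]
ee_rot: [0.0, 0.72, 0.694, -0.0]
force: [0.1, -0.3, 0.2]
grip_width: -0.002
grip_force: 0.0
```

move_arm([
  {"turn":[0,0,0],"translation":[-34,17.5,0],"hand":0},
  {"turn":[0,0,0],"translation":[-34,17.5,0],"hand":0},
  {"turn":[0,0,0],"translation":[-34,17.5,0],"hand":0},
  {"turn":[0,0,0],"translation":[-34,17.5,0],"hand":0},
  {"turn":[0,0,0],"translation":[-34,17.5,0],"hand":0},
  {"turn":[0,0,0],"translation":[-34,17.5,0],"hand":0},
  {"turn":[0,0,0],"translation":[-34,17.5,0],"hand":0},
  {"turn":[0,0,0],"translation":[-34,17.5,0],"hand":0},
  {"turn":[0,0,0],"translation":[-34,17.5,0],"hand":0},
  {"turn":[0,0,0],"translation":[-34,17.5,0],"hand":0},
])

```text
time_s: 1.77
eef_pos: [390.4, 127.2, 250.3]
ee_rot: [-0.0, 0.718, 0.696, -0.0]
force: [1.9, 0.9, 0.5]
grip_width: 0.003
grip_force: 0.0
```

move_arm([
  {"turn":[0,0,0],"translation":[-34,17.5,0],"hand":0},
  {"turn":[0,0,0],"translation":[-34,17.5,0],"hand":0},
  {"turn":[0,0,0],"translation":[-34,17.5,0],"hand":0},
  {"turn":[0,0,0],"translation":[-34,17.5,0],"hand":0},
  {"turn":[0,0,0],"translation":[-34,17.5,0],"hand":0},
  {"turn":[0,0,0],"translation":[-34,17.5,0],"hand":0},
  {"turn":[0,0,0],"translation":[-34,17.5,0],"hand":0},
  {"turn":[0,0,0],"translation":[-34,17.5,0],"hand":0},
  {"turn":[0,0,0],"translation":[-34,17.5,0],"hand":0},
  {"turn":[0,0,0],"translation":[-34,17.5,0],"hand":0},
])

```text
time_s: 2.6
eef_pos: [555.2, -217.8, 249.9]
ee_rot: [-0.0, 0.718, 0.696, -0.0]
force: [0.2, -0.4, 0.3]
grip_width: 0.002
grip_force: 0.0
```

move_arm([
  {"translation":[0,0,26],"turn":[0,0,0],"hand":0},
  {"translation":[0,0,26],"turn":[0,0,0],"hand":0},
  {"translation":[0,0,26],"turn":[0,0,0],"hand":0},
  {"translation":[0,0,26],"turn":[0,0,0],"hand":0},
  {"translation":[0,0,26],"turn":[0,0,0],"hand":0},
  {"translation":[0,0,26],"turn":[0,0,0],"hand":0},
  {"translation":[0,0,26],"turn":[0,0,0],"hand":0},
  {"translation":[0,0,26],"turn":[0,0,0],"hand":0},
  {"translation":[0,0,0],"turn":[0,0,0],"hand":0},
])

```text
time_s: 3.35
eef_pos: [552.4, -214.6, 37.2]
ee_rot: [-0.004, 0.718, 0.696, -0.001]
force: [-0.7, 1.0, 0.0]
grip_width: 0.001
grip_force: 0.0
```

Run:
```python
from m import *
print(sense()['eef_pos'],sense()['force'])
c=capture('top'); P,box=measure('top',c)
x,y,z=P[...,0],P[...,1],P[...,2]
m=box&(z>150)&(abs(x-562)<60)&(abs(y-63)<60); print(np.histogram(z[m],np.arange(160,185,1)))
m=box&(z>104)&(z<145); print(np.histogram(z[m],np.arange(104,145,2)))
c=capture('side'); save('side2',c); cv2.imwrite('pics/side2c.png',cv2.resize(c['image'][180:360,240:440],(667,600)))
```

```text
[ 552.38623569 -214.56878003   37.24391132] [-0.6968874   0.96045381  0.04818989]
top jig 2462 c 562.3 -30.0 mean [556.9 -58.5] wh 317 104 a 88.5 pca -82.7 z 21.2
top sec 783 c 558.4 -81.5 mean [558.8 -75.9] wh 192 40 a 88.7 pca -90.9 z 41.6
top bridge 139 c 530.2 64.1 mean [527.6  69.9] wh 47 33 a 89.2 pca -116.3 z 84.0
top nut 193 c 546.0 110.2 mean [540.6 101.1] wh 43 92 a 19.8 pca 120.3 z 134.4
top T 250 c 562.6 64.3 mean [562.5  64. ] wh 109 25 a 31.3 pca -155.5 z 170.9
top Ttop 221 c 562.6 64.3 mean [564.   64.6] wh 109 25 a 31.3 pca -155.1 z 171.3
top stop 66 c 576.5 106.3 mean [577.  106.4] wh 14 41 a 89.7 pca 178.2 z 48.4
(array([ 1,  0,  2,  5,  6,  5, 10, 25, 20, 26, 30, 22, 21, 14, 21, 16, 13,
        8,  3,  2,  0,  0,  0,  0]), array([160, 161, 162, 163, 164, 165, 166, 167, 168, 169, 170, 171, 172,
       173, 174, 175, 176, 177, 178, 179, 180, 181, 182, 183, 184]))
(array([ 0,  1,  4,  6, 12, 22, 16,  7,  7,  4,  3,  7, 10, 16, 49, 67, 64,
       48, 13,  4]), array([104, 106, 108, 110, 112, 114, 116, 118, 120, 122, 124, 126, 128,
       130, 132, 134, 136, 138, 140, 142, 144]))
```

View pics/side2c.png

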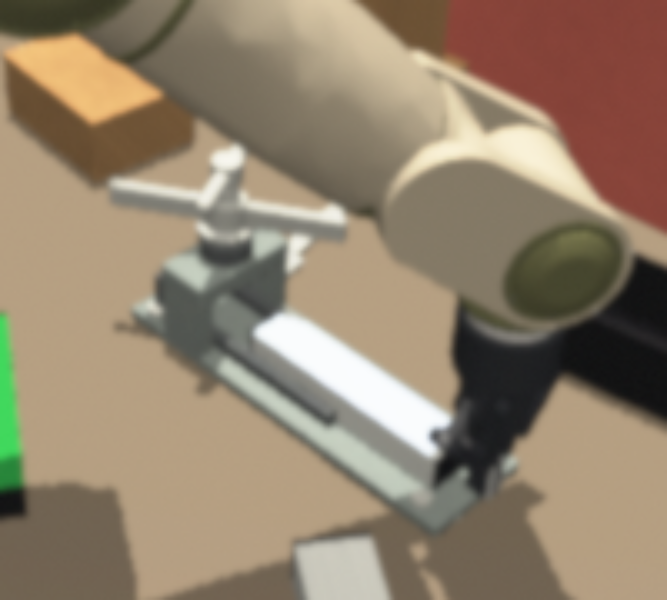

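Side crop: closed fingers stand at (470,470), just behind the section's tail (435,465) on the bed. Time to push.

move_arm([
  {"translation":[10,2,-3],"turn":[0,0,0],"hand":0},
  {"translation":[10,0,0],"turn":[0,0,0],"hand":0},
  {"translation":[10,0,0],"turn":[0,0,0],"hand":0},
  {"translation":[10,0,0],"turn":[0,0,0],"hand":0},
  {"translation":[10,0,0],"turn":[0,0,0],"hand":0},
  {"translation":[10,0,0],"turn":[0,0,0],"hand":0},
  {"translation":[10,0,0],"turn":[0,0,0],"hand":0},
  {"translation":[8,0,0],"turn":[0,0,0],"hand":0},
  {"translation":[6,0,0],"turn":[0,0,0],"hand":0},
  {"translation":[4,0,0],"turn":[0,0,0],"hand":0},
])

```text
time_s: 4.28
eef_pos: [559.5, -127.3, 45.3]
ee_rot: [-0.0, 0.717, 0.697, -0.0]
force: [-0.5, -4.5, 2.4]
grip_width: -0.0
grip_force: 2.1
```

move_arm([
  {"translation":[3,0,0],"turn":[0,0,0],"hand":0},
  {"translation":[3,0,0],"turn":[0,0,0],"hand":0},
  {"translation":[3,0,0],"turn":[0,0,0],"hand":0},
  {"translation":[2,0,0],"turn":[0,0,0],"hand":0},
])

```text
time_s: 4.62
eef_pos: [559.8, -117.0, 45.3]
ee_rot: [-0.0, 0.718, 0.696, -0.0]
force: [-0.3, -3.6, 1.4]
grip_width: 0.0
grip_force: 2.1
```

move_arm([
  {"translation":[2,0,0],"turn":[0,0,0],"hand":0},
  {"translation":[2,0,0],"turn":[0,0,0],"hand":0},
  {"translation":[1,0,0],"turn":[0,0,0],"hand":0},
  {"translation":[1,0,0],"turn":[0,0,0],"hand":0},
])

```text
time_s: 4.95
eef_pos: [560.0, -112.0, 45.3]
ee_rot: [0.001, 0.717, 0.697, -0.001]
force: [-1.2, -14.0, 1.2]
grip_width: 0.002
grip_force: 7.0
```

move_arm([
  {"translation":[1,0,0],"turn":[0,0,0],"hand":0},
  {"translation":[1,0,0],"turn":[0,0,0],"hand":0},
  {"translation":[0,0,0],"turn":[0,0,0],"hand":0},
  {"translation":[0,0,0],"turn":[0,0,0],"hand":0},
])

```text
time_s: 5.28
eef_pos: [560.2, -111.9, 45.3]
ee_rot: [0.002, 0.718, 0.696, -0.001]
force: [-1.0, -19.5, -1.7]
grip_width: 0.002
grip_force: 9.7
```

Run:
```python
from m import *
print(sense()['eef_pos'],sense()['force'])
c=capture('side'); save('side3',c); measure('side',c); measure('top',capture('top'))
```

```text
[ 560.19802122 -111.92982198   45.32853813] [ -1.01931597 -19.47996743  -1.7204775 ]
side jig 3069 c 570.6 -43.9 mean [543.7 -70.6] wh 341 141 a 86.2 pca -86.2 z 14.0
side sec 553 c 556.7 -33.9 mean [552.5 -20.1] wh 181 46 a 88.8 pca -95.1 z 41.4
side bridge 269 c 560.1 62.8 mean [546.9  56.3] wh 54 101 a 87.5 pca 166.4 z 83.1
side nut 625 c 555.2 58.6 mean [557.2  57.8] wh 41 193 a 36.5 pca -59.6 z 127.3
side T 319 c 540.1 -127.3 mean [ 533.  -127.7] wh 33 74 a 41.9 pca -52.7 z 169.7
side Ttop 183 c 538.0 -126.7 mean [ 533.8 -128.8] wh 30 72 a 37.5 pca -54.1 z 175.3
side stop 27 c 511.5 59.0 mean [513.   56.2] wh 13 45 a 19.8 pca -78.7 z 49.5
top jig 1146 c 560.2 33.9 mean [554.    5.1] wh 98 192 a 0.3 pca -68.8 z 26.4
top sec 404 c 559.2 -10.3 mean [560.5  -8.6] wh 95 40 a 89.1 pca -89.2 z 41.6
top bridge 136 c 530.4 64.2 mean [527.8  70.6] wh 47 34 a 89.6 pca -114.9 z 84.0
top nut 194 c 545.8 110.1 mean [540.7 100.8] wh 43 91 a 19.9 pca 120.4 z 134.5
top T 253 c 562.6 64.4 mean [562.5  64. ] wh 109 25 a 31.0 pca -155.5 z 171.5
top Ttop 219 c 562.2 64.1 mean [562.9  64.1] wh 108 25 a 32.4 pca -154.9 z 172.0
top stop 55 c 576.6 106.3 mean [577.5 106.8] wh 14 40 a 89.7 pca -178.8 z 48.6
```

move_arm([
  {"translation":[-12,0,0],"turn":[0,0,0],"hand":0},
  {"translation":[-12,0,0],"turn":[0,0,0],"hand":0},
  {"translation":[-12,0,0],"turn":[0,0,0],"hand":0},
  {"translation":[0,0,-28],"turn":[0,0,0],"hand":0},
  {"translation":[0,0,-28],"turn":[0,0,0],"hand":0},
  {"translation":[0,0,-28],"turn":[0,0,0],"hand":0},
  {"translation":[0,0,-28],"turn":[0,0,0],"hand":0},
  {"translation":[0,0,-28],"turn":[0,0,0],"hand":0},
  {"translation":[0,0,-28],"turn":[0,0,0],"hand":0},
  {"translation":[0,0,-28],"turn":[0,0,0],"hand":0},
])

```text
time_s: 6.22
eef_pos: [558.7, -145.4, 242.5]
ee_rot: [-0.001, 0.718, 0.696, 0.0]
force: [0.4, 0.2, 0.0]
grip_width: -0.001
grip_force: 0.0
```

move_arm([
  {"translation":[26,0,0],"turn":[0,0,0],"hand":0.7},
  {"translation":[26,0,0],"turn":[0,0,0],"hand":0.7},
  {"translation":[26,0,0],"turn":[0,0,0],"hand":0.7},
  {"translation":[26,0,0],"turn":[0,0,0],"hand":0.7},
  {"translation":[26,0,0],"turn":[0,0,0],"hand":0.7},
  {"translation":[26,0,0],"turn":[0,0,0],"hand":0.7},
  {"translation":[26,0,0],"turn":[0,0,0],"hand":0.7},
  {"translation":[26,0,0],"turn":[0,0,0],"hand":0.7},
  {"translation":[0,0,0],"turn":[0,0,-0.119],"hand":0.7},
  {"translation":[0,0,0],"turn":[0,0,-0.119],"hand":0.7},
])

```text
time_s: 7.05
eef_pos: [565.1, 63.9, 241.0]
ee_rot: [-0.001, 0.627, 0.779, -0.0]
force: [0.3, 0.1, -0.3]
grip_width: 0.7
grip_force: 0.0
```

move_arm([
  {"translation":[0,0,0],"turn":[0,0,-0.119],"hand":0.7},
  {"translation":[0,0,0],"turn":[0,0,-0.119],"hand":0.7},
  {"translation":[0,0,0],"turn":[0,0,-0.119],"hand":0.7},
  {"translation":[0,0,0],"turn":[0,0,-0.119],"hand":0.7},
  {"translation":[0,0,0],"turn":[0,0,-0.119],"hand":0.7},
  {"translation":[0,0,0],"turn":[0,0,-0.119],"hand":0.7},
  {"translation":[0,0,0],"turn":[0,0,-0.119],"hand":0.7},
  {"translation":[0,0,0],"turn":[0,0,-0.119],"hand":0.7},
  {"translation":[0,0,0],"turn":[0,0,-0.119],"hand":0.7},
  {"translation":[0,0,0],"turn":[0,0,-0.119],"hand":0.7},
])

```text
time_s: 7.88
eef_pos: [565.2, 62.4, 241.0]
ee_rot: [-0.001, 0.083, 0.997, 0.0]
force: [0.5, 0.2, 0.4]
grip_width: 0.696
grip_force: 0.0
```

move_arm([
  {"translation":[0,0,0],"turn":[0,0,-0.119],"hand":0.7},
  {"translation":[0,0,0],"turn":[0,0,-0.119],"hand":0.7},
  {"translation":[0,0,0],"turn":[0,0,-0.119],"hand":0.7},
  {"translation":[0,0,0],"turn":[0,0,-0.119],"hand":0.7},
  {"translation":[0,0,0],"turn":[0,0,-0.119],"hand":0.7},
  {"translation":[0,0,0],"turn":[0,0,0],"hand":0.7},
])

```text
time_s: 8.38
eef_pos: [565.2, 62.5, 241.0]
ee_rot: [-0.0, -0.211, 0.977, 0.0]
force: [-0.1, 1.4, 1.0]
grip_width: 0.702
grip_force: 0.0
```

Run:
```python
from m import *
from scipy.spatial.transform import Rotation as Ro
s=sense(); print(s['eef_pos'],s['joints'],s['grip_width'])
q=s['ee_rot']; R=Ro.from_quat([*q[1:],q[0]]).as_matrix(); print(R.round(3))
c=capture('wrist'); save('w1',c); T=np.array(c['T_tool_cam']); print(T.round(2).tolist())
f=cam(c); v,u=np.mgrid[:480,:640]; z=c['z_map']
P=np.stack([(u-c['cx'])/f*z,(v-c['cy'])/f*z,z],-1)
P=((P@T[:3,:3].T+T[:3,3])@R.T)+s['eef_pos']
X,Y,Z=P[...,0],P[...,1],P[...,2]; ok=z>0
near=ok&(abs(X-562)<115)&(abs(Y-64)<115)
def rep(m,l):
    Q=P[m]
    if len(Q)<20: print(l,len(Q));return
    uu=np.linalg.svd(Q[:,:2]-Q[:,:2].mean(0),full_matrices=False)[2][0]
    print(l,len(Q),[round(float(t),1) for r in cv2.minAreaRect(Q[:,:2].astype(np.float32)) for t in np.atleast_1d(r)],'pca',np.degrees(np.arctan2(uu[1],uu[0])).round(1),'z pct',np.percentile(Q[:,2],[5,50,95]).round(1))
rep(near&(Z>160)&(Z<190)&(abs(X-562)<70)&(abs(Y-64)<70),'T'); rep(near&(Z>105)&(Z<148),'nut')
r=np.hypot(X-562,Y-64); m=near&(r<10)&(Z>160)&(Z<190); print('hub top',np.median(Z[m]) if m.any() else None)
m=near&(r>70)&(Z>120)&(Z<148); print('wing tip z',np.percentile(Z[m],[10,50,90]) if m.any() else None)
```

```text
[565.19631677  62.46297335 240.99818604] [-9.61430317e-02  4.16591995e-01  1.37567544e+00  5.66049166e-04
  1.35031347e+00 -2.09327264e+00] 0.7017279668483629
[[-0.911 -0.413 -0.001]
 [-0.413  0.911  0.001]
 [ 0.001  0.001 -1.   ]]
[[0.0, -0.96, -0.28, 70.81], [1.0, 0.0, -0.0, -0.77], [0.0, -0.28, 0.96, -123.94], [0.0, 0.0, 0.0, 1.0]]
T 5958 [563.3, 62.8, 109.2, 25.6, 31.3] pca 24.4 z pct [167.3 171.6 176.5]
nut 7226 [561.1, 61.5, 37.9, 194.8, 26.2] pca -59.8 z pct [114.7 135.7 138.4]
hub top 175.9903407826861
wing tip z [125.67141405 135.87203001 137.16999118]
```

View pics/w1.png

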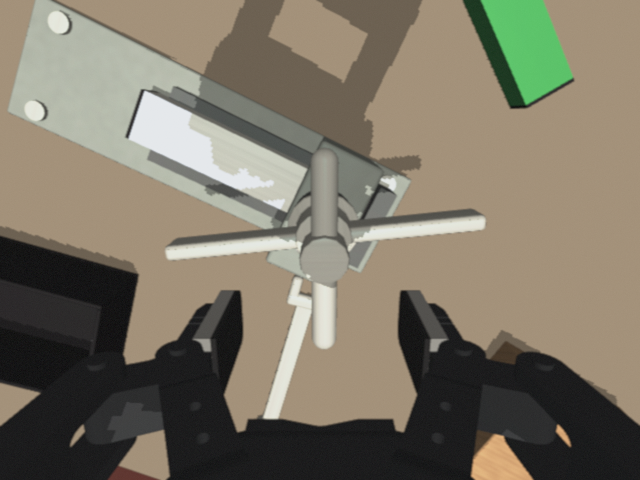

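Wrist view: the T-bar runs vertically in the picture with its hub at (325,260), the fingers straddle it at (220,320) and (420,320), and the nut wings are lower at (170,252) and (480,220). The hub top is at 176 mm, so the screw is at about 3.8 rad. I'll centre, lower and grip the hub.

move_arm([
  {"translation":[2,2,12],"turn":[0,0,0],"hand":0.7},
  {"translation":[0,0,12],"turn":[0,0,0],"hand":0.7},
  {"translation":[0,0,12],"turn":[0,0,0],"hand":0.7},
  {"translation":[0,0,12],"turn":[0,0,0],"hand":0.7},
  {"translation":[0,0,12],"turn":[0,0,0],"hand":0.7},
  {"translation":[0,0,12],"turn":[0,0,0],"hand":0.7},
  {"translation":[0,0,0],"turn":[0,0,0],"hand":0.7},
])

```text
time_s: 9.02
eef_pos: [561.6, 63.7, 167.0]
ee_rot: [-0.002, -0.208, 0.978, 0.001]
force: [-0.9, -0.1, 0.2]
grip_width: 0.699
grip_force: 0.0
```

move_arm([
  {"translation":[0,0,0],"turn":[0,0,0],"hand":0.1},
  {"translation":[0,0,0],"turn":[0,0,0],"hand":0.1},
  {"translation":[0,0,0],"turn":[0,0,0],"hand":0.1},
  {"translation":[0,0,0],"turn":[0,0,0],"hand":0.1},
  {"translation":[0,0,0],"turn":[0,0,0],"hand":0.1},
  {"translation":[0,0,0],"turn":[0,0,0],"hand":0.1},
], grip_force=50)

```text
time_s: 9.52
eef_pos: [563.0, 63.8, 170.4]
ee_rot: [0.001, -0.209, 0.978, -0.0]
force: [-2.0, -0.7, 5.6]
grip_width: 0.286
grip_force: 49.1
```

move_arm([
  {"translation":[0,0,0.2],"turn":[0,0,0.12],"hand":0.1},
  {"translation":[0,0,0.2],"turn":[0,0,0.12],"hand":0.1},
  {"translation":[0,0,0.2],"turn":[0,0,0.12],"hand":0.1},
  {"translation":[0,0,0.2],"turn":[0,0,0.12],"hand":0.1},
  {"translation":[0,0,0.2],"turn":[0,0,0.12],"hand":0.1},
  {"translation":[0,0,0.2],"turn":[0,0,0.12],"hand":0.1},
  {"translation":[0,0,0.2],"turn":[0,0,0.12],"hand":0.1},
  {"translation":[0,0,0.2],"turn":[0,0,0.12],"hand":0.1},
  {"translation":[0,0,0.2],"turn":[0,0,0.12],"hand":0.1},
  {"translation":[0,0,0.2],"turn":[0,0,0.12],"hand":0.1},
])

```text
time_s: 10.35
eef_pos: [563.0, 63.9, 168.4]
ee_rot: [0.001, 0.382, 0.924, 0.0]
force: [-1.8, 1.4, 6.7]
grip_width: 0.287
grip_force: 49.2
```

Run:
```python
from m import *
s=sense(); print(s['eef_pos'],s['joints'][5],s['grip_width'],s['force'],s['wrist_torque'])
c=capture('wrist'); save('w2',c)
```

```text
[563.00289726  63.89780004 168.43047421] -0.8809079600165629 0.2874561488984519 [-1.8346723   1.41376243  6.71432252] [0.07334937 0.23672149 0.07118855]
```

View pics/w2.png

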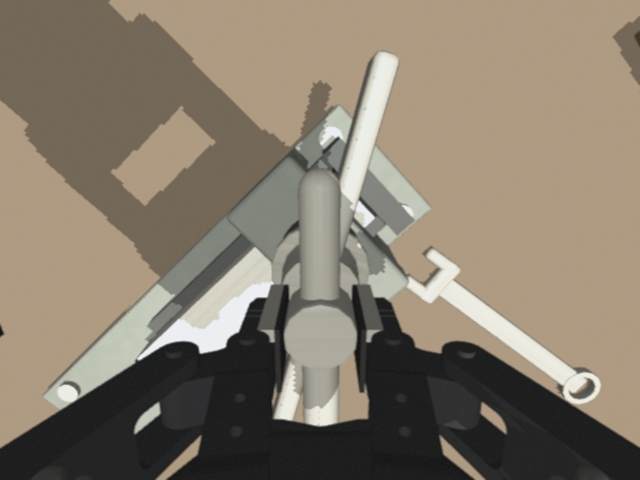

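The wrist view shows the T-bar still lined up with the gripper (hub at 320,335), so it turned with the hand. Continuing.

move_arm([
  {"translation":[0,0,0.2],"turn":[0,0,0.12],"hand":0.1},
  {"translation":[0,0,0.2],"turn":[0,0,0.12],"hand":0.1},
  {"translation":[0,0,0.2],"turn":[0,0,0.12],"hand":0.1},
  {"translation":[0,0,0.2],"turn":[0,0,0.12],"hand":0.1},
  {"translation":[0,0,0.2],"turn":[0,0,0.12],"hand":0.1},
  {"translation":[0,0,0.2],"turn":[0,0,0.12],"hand":0.1},
  {"translation":[0,0,0.2],"turn":[0,0,0.12],"hand":0.1},
  {"translation":[0,0,0.2],"turn":[0,0,0.12],"hand":0.1},
  {"translation":[0,0,0.2],"turn":[0,0,0.12],"hand":0.1},
  {"translation":[0,0,0.2],"turn":[0,0,0.12],"hand":0.1},
])

```text
time_s: 11.23
eef_pos: [563.1, 63.9, 166.5]
ee_rot: [0.001, 0.837, 0.547, 0.001]
force: [-0.4, 1.7, 6.6]
grip_width: 0.286
grip_force: 49.2
```

Run:
```python
from rig import *
s=sense(); print(s['eef_pos'],s['joints'][5],s['force'],s['wrist_torque'])
```

```text
[563.12271009  63.92664988 166.5330333 ] 0.3191307787186127 [-0.44614959  1.72693091  6.60856964] [0.18210884 0.25259971 0.04614035]
```

move_arm([
  {"translation":[0,0,0.2],"turn":[0,0,0.12],"hand":0.1},
  {"translation":[0,0,0.2],"turn":[0,0,0.12],"hand":0.1},
  {"translation":[0,0,0.2],"turn":[0,0,0.12],"hand":0.1},
  {"translation":[0,0,0.2],"turn":[0,0,0.12],"hand":0.1},
  {"translation":[0,0,0.2],"turn":[0,0,0.12],"hand":0.1},
  {"translation":[0,0,0.2],"turn":[0,0,0.12],"hand":0.1},
  {"translation":[0,0,0.2],"turn":[0,0,0.12],"hand":0.1},
])

```text
time_s: 11.82
eef_pos: [563.2, 63.9, 165.2]
ee_rot: [0.0, 0.987, 0.158, 0.001]
force: [0.1, 0.8, 6.9]
grip_width: 0.287
grip_force: 49.3
```

Run:
```python
from rig import *
s=sense(); print(s['eef_pos'],s['joints'][5],s['force'],s['wrist_torque'])
```

```text
[563.22451608  63.88863641 165.19387655] 1.159095365234368 [0.12704708 0.76474306 6.8746124 ] [0.14311258 0.09597299 0.06504947]
```

move_arm([
  {"translation":[0,0,0.2],"turn":[0,0,0.12],"hand":0.1},
  {"translation":[0,0,0.2],"turn":[0,0,0.12],"hand":0.1},
  {"translation":[0,0,0.2],"turn":[0,0,0.12],"hand":0.1},
  {"translation":[0,0,0.2],"turn":[0,0,0.12],"hand":0.1},
  {"translation":[0,0,0.2],"turn":[0,0,0.12],"hand":0.1},
])

```text
time_s: 12.23
eef_pos: [563.9, 63.6, 164.8]
ee_rot: [0.0, 0.99, -0.14, 0.002]
force: [13.9, -4.5, 2.9]
grip_width: 0.289
grip_force: 49.3
```

Run:
```python
from rig import *
s=sense(); print(s['eef_pos'],s['joints'][5],s['force'],s['wrist_torque'])
```

```text
[563.90826081  63.58221591 164.76031907] 1.7584317276505723 [13.90312282 -4.52931714  2.88527762] [-0.90616722 -2.22753893  0.24965626]
```

move_arm([
  {"translation":[0,0,0],"turn":[0,0,0.06],"hand":0.1},
  {"translation":[0,0,0],"turn":[0,0,0.06],"hand":0.1},
  {"translation":[0,0,0],"turn":[0,0,0.06],"hand":0.1},
  {"translation":[0,0,0],"turn":[0,0,0],"hand":0.1},
  {"translation":[0,0,0],"turn":[0,0,0],"hand":0.1},
])

```text
time_s: 12.65
eef_pos: [563.6, 63.5, 164.5]
ee_rot: [-0.0, 0.974, -0.226, 0.002]
force: [0.4, -0.5, 7.5]
grip_width: 0.288
grip_force: 50.5
```

Run:
```python
from m import *
s=sense(); print(s['eef_pos'],s['joints'][5],s['force'],s['wrist_torque'])
c=capture('wrist'); save('w3',c)
```

```text
[563.6357241   63.53699909 164.51918731] 1.9333790064751422 [ 0.35694041 -0.47655203  7.46750672] [-0.13491872 -0.17486114  0.04604528]
```

View pics/w3.png

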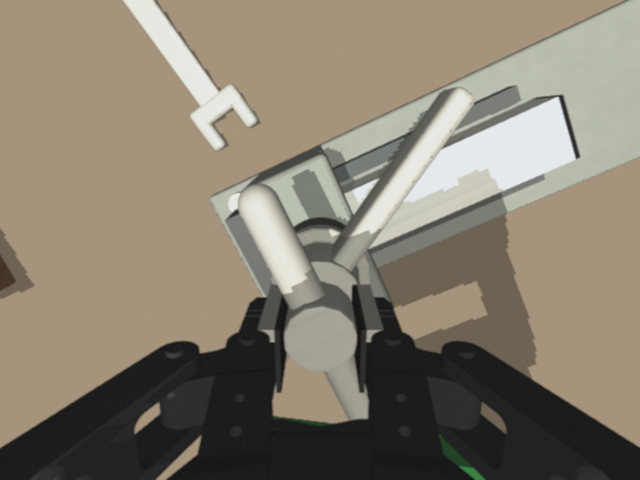

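The wrist view shows the T-bar tilted about 25° in the gripper ((258,200) to (320,330)): the handle stopped while the hand slipped on it, so the foot is down. Releasing, lifting and checking heights.

move_arm([
  {"translation":[0,0,0],"turn":[0,0,0],"hand":0.7},
  {"translation":[0,0,0],"turn":[0,0,0],"hand":0.7},
  {"translation":[0,0,0],"turn":[0,0,0],"hand":0.7},
  {"translation":[0,0,-15],"turn":[0,0,0],"hand":0.7},
  {"translation":[0,0,-15],"turn":[0,0,0],"hand":0.7},
  {"translation":[0,0,-15],"turn":[0,0,0],"hand":0.7},
  {"translation":[0,0,-15],"turn":[0,0,0],"hand":0.7},
  {"translation":[0,0,-15],"turn":[0,0,0],"hand":0.7},
  {"translation":[0,0,0],"turn":[0,0,0],"hand":0.7},
  {"translation":[0,0,0],"turn":[0,0,0],"hand":0.7},
])

```text
time_s: 13.53
eef_pos: [562.6, 63.8, 237.8]
ee_rot: [-0.0, 0.974, -0.226, 0.0]
force: [-0.4, -0.6, -0.5]
grip_width: 0.696
grip_force: 0.0
```

```bash
cat > w.py <<'E'
from m import *
from scipy.spatial.transform import Rotation as Ro
def wrist():
    s=sense(); print(s['eef_pos'].round(1),'j',s['joints'][[0,5]].round(3),'F',s['force'].round(1),'M',s['wrist_torque'].round(2))
    q=s['ee_rot']; R=Ro.from_quat([*q[1:],q[0]]).as_matrix(); print('tool x dir deg',np.degrees(np.arctan2(R[1,0],R[0,0])).round(1))
    c=capture('wrist'); T=np.array(c['T_tool_cam'])
    f=cam(c); v,u=np.mgrid[:480,:640]; z=c['z_map']
    P=np.stack([(u-c['cx'])/f*z,(v-c['cy'])/f*z,z],-1)
    P=((P@T[:3,:3].T+T[:3,3])@R.T)+s['eef_pos']
    X,Y,Z=P[...,0],P[...,1],P[...,2]; ok=z>0; r=np.hypot(X-562.5,Y-63.5)
    def rep(m,l):
        Q=P[m]
        if len(Q)<20: print(l,len(Q));return
        uu=np.linalg.svd(Q[:,:2]-Q[:,:2].mean(0),full_matrices=False)[2][0]
        print(l,len(Q),[round(float(t),1) for rr in cv2.minAreaRect(Q[:,:2].astype(np.float32)) for t in np.atleast_1d(rr)],'pca',np.degrees(np.arctan2(uu[1],uu[0])).round(1),'z',np.percentile(Q[:,2],[5,50,95]).round(1))
    rep(ok&(r<62)&(Z>155)&(Z<180),'T'); rep(ok&(r<100)&(Z>120)&(Z<145),'nut')
    m=ok&(r<9)&(Z>155)&(Z<190); print('hub top',np.median(Z[m]) if m.any() else None)
    return c
E
python3 -c "
from w import *
save('w4',wrist())"
```

```text
[562.6  63.8 237.8] j [-0.094  1.933] F [-0.4 -0.6 -0.5] M [ 0.03 -0.   -0.05]
tool x dir deg -26.1
T 5861 [564.9, 63.4, 25.3, 109.7, 81.8] pca 178.6 z [161.5 166.  171. ]
nut 5583 [564.6, 62.9, 32.2, 193.5, 23.6] pca 120.3 z [124.9 136.2 138.7]
hub top 170.41330502008873
```

The screw is confirmed down: T turned 3.59 rad, hub top now 170.4 mm. Next I go beside the nut wing at 120°, on its anticlockwise side, fingers shut.

move_arm([
  {"translation":[-20.5,-4.8,0],"turn":[0,0,0],"hand":0},
  {"translation":[-20.5,-4.8,0],"turn":[0,0,0],"hand":0},
  {"translation":[-20.5,-4.8,0],"turn":[0,0,0],"hand":0},
  {"translation":[-20.5,-4.8,0],"turn":[0,0,0],"hand":0},
  {"translation":[0,0,0],"turn":[0,0,-0.1165],"hand":0},
  {"translation":[0,0,0],"turn":[0,0,-0.1165],"hand":0},
  {"translation":[0,0,0],"turn":[0,0,-0.1165],"hand":0},
  {"translation":[0,0,0],"turn":[0,0,-0.1165],"hand":0},
  {"translation":[0,0,0],"turn":[0,0,-0.1165],"hand":0},
])

```text
time_s: 14.33
eef_pos: [497.0, 117.2, 236.5]
ee_rot: [-0.0, 0.998, 0.066, -0.001]
force: [0.4, -0.2, 0.3]
grip_width: 0.002
grip_force: 0.0
```

move_arm([
  {"translation":[0,0,0],"turn":[0,0,-0.1165],"hand":0},
  {"translation":[0,0,0],"turn":[0,0,-0.1165],"hand":0},
  {"translation":[0,0,0],"turn":[0,0,-0.1165],"hand":0},
  {"translation":[0,0,0],"turn":[0,0,-0.1165],"hand":0},
  {"translation":[0,0,0],"turn":[0,0,-0.1165],"hand":0},
  {"translation":[0,0,0],"turn":[0,0,-0.1165],"hand":0},
  {"translation":[0,0,0],"turn":[0,0,-0.1165],"hand":0},
  {"translation":[0,0,0],"turn":[0,0,-0.1165],"hand":0},
  {"translation":[0,0,0],"turn":[0,0,-0.1165],"hand":0},
  {"translation":[0,0,0],"turn":[0,0,-0.1165],"hand":0},
])

```text
time_s: 15.17
eef_pos: [497.0, 117.1, 236.5]
ee_rot: [-0.001, 0.797, 0.604, -0.001]
force: [0.6, 0.1, 0.8]
grip_width: 0.005
grip_force: 0.0
```

move_arm([
  {"translation":[0,0,0],"turn":[0,0,-0.1165],"hand":0},
  {"translation":[0,0,0],"turn":[0,0,-0.1165],"hand":0},
  {"translation":[0,0,0],"turn":[0,0,-0.1165],"hand":0},
  {"translation":[0,0,0],"turn":[0,0,-0.1165],"hand":0},
  {"translation":[0,0,0],"turn":[0,0,-0.1165],"hand":0},
  {"translation":[0,0,0],"turn":[0,0,-0.1165],"hand":0},
  {"translation":[0,0,0],"turn":[0,0,-0.1165],"hand":0},
  {"translation":[0,0,0],"turn":[0,0,-0.1165],"hand":0},
  {"translation":[0,0,0],"turn":[0,0,-0.1165],"hand":0},
  {"translation":[0,0,0],"turn":[0,0,-0.1165],"hand":0},
])

```text
time_s: 16.0
eef_pos: [497.0, 117.1, 236.5]
ee_rot: [-0.001, 0.333, 0.943, -0.0]
force: [0.2, -0.0, 0.7]
grip_width: -0.001
grip_force: 0.0
```

```bash
cat > p.py <<'E'
from rig import sense
import numpy as np
from scipy.spatial.transform import Rotation as Ro
s=sense(); q=s['ee_rot']; R=Ro.from_quat([*q[1:],q[0]]).as_matrix()
d=s['eef_pos'][:2]-[563.3,63.6]
print('t',s['time_s'],'pos',s['eef_pos'].round(1),'r',np.hypot(*d).round(1),'phi',np.degrees(np.arctan2(d[1],d[0])).round(1),'xdir',np.degrees(np.arctan2(R[1,0],R[0,0])).round(1),'j6',s['joints'][5].round(3),'F',s['force'].round(1),'M',s['wrist_torque'].round(2))
F=s['force']; u=d/np.hypot(*d); print('F radial',(F[:2]@u).round(1),'F cw',(F[:2]@[u[1],-u[0]]).round(1))
E
python3 p.py
```

```text
t 16.0 pos [497.  117.1 236.5] r 85.2 phi 141.1 xdir 141.1 j6 -0.89 F [ 0.2 -0.   0.7] M [-0.01 -0.    0.  ]
F radial -0.1 F cw 0.1
```

move_arm([
  {"translation":[0,0,15],"turn":[0,0,0],"hand":0},
  {"translation":[0,0,15],"turn":[0,0,0],"hand":0},
  {"translation":[0,0,15],"turn":[0,0,0],"hand":0},
  {"translation":[0,0,15],"turn":[0,0,0],"hand":0},
  {"translation":[0,0,15],"turn":[0,0,0],"hand":0},
  {"translation":[0,0,15],"turn":[0,0,0],"hand":0},
  {"translation":[0,0,13],"turn":[0,0,0],"hand":0},
  {"translation":[0,0,0],"turn":[0,0,0],"hand":0},
])

```text
time_s: 16.67
eef_pos: [495.6, 117.1, 131.5]
ee_rot: [-0.003, 0.336, 0.942, -0.001]
force: [0.4, -0.6, -1.1]
grip_width: 0.001
grip_force: 0.0
```

move_arm([
  {"translation":[-0.6,10.2,0],"turn":[0,0,0.12],"hand":0},
  {"translation":[-0.6,10.2,0],"turn":[0,0,0.12],"hand":0},
  {"translation":[-0.6,10.2,0],"turn":[0,0,0.12],"hand":0},
  {"translation":[-0.6,10.2,0],"turn":[0,0,0.12],"hand":0},
  {"translation":[0,0,0],"turn":[0,0,0],"hand":0},
])

```text
time_s: 17.08
eef_pos: [530.4, 142.0, 134.7]
ee_rot: [-0.0, 0.552, 0.834, 0.0]
force: [0.3, -0.1, 0.5]
grip_width: -0.0
grip_force: 0.0
```

```bash
python3 p.py; python3 -c "
from h import *
c=capture('side'); a=cv2.resize(c['image'][180:340,220:400],(720,600)); cv2.imwrite('pics/side4.png',a)"
```

```text
t 17.0833 pos [530.4 142.  134.7] r 85.0 phi 112.7 xdir 113.0 j6 -0.354 F [ 0.3 -0.1  0.5] M [-0.09  0.02 -0.01]
F radial -0.2 F cw 0.2
```

View pics/side4.png

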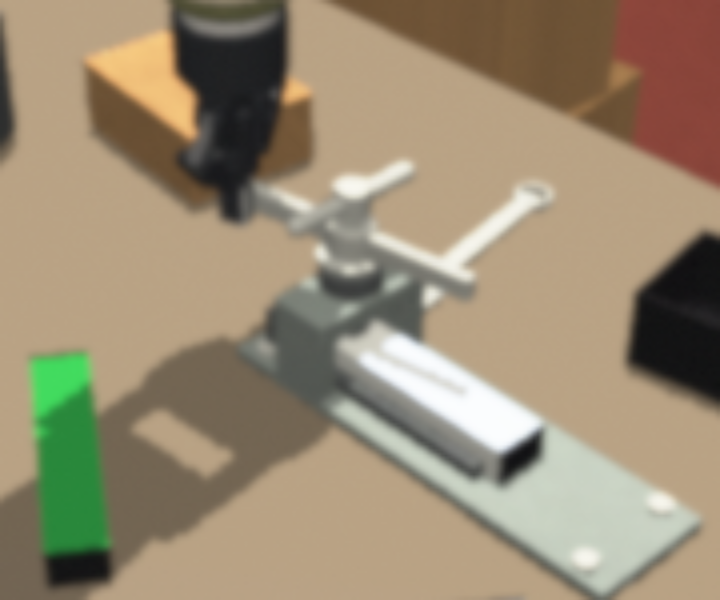

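Side crop: the shut fingers at (240,190) stand against the wing end (265,195), with the section home under the bridge. The arc holds radius 85, so I keep sweeping.

move_arm([
  {"translation":[-0.6,10.2,0.2],"turn":[0,0,0.12],"hand":0},
  {"translation":[-0.6,10.2,0.2],"turn":[0,0,0.12],"hand":0},
  {"translation":[-0.6,10.2,0.2],"turn":[0,0,0.12],"hand":0},
  {"translation":[-0.6,10.2,0.2],"turn":[0,0,0.12],"hand":0},
  {"translation":[-0.6,10.2,0.2],"turn":[0,0,0.12],"hand":0},
  {"translation":[-0.6,10.2,0.2],"turn":[0,0,0.12],"hand":0},
  {"translation":[-0.6,10.2,0.2],"turn":[0,0,0.12],"hand":0},
  {"translation":[-0.6,10.2,0.2],"turn":[0,0,0.12],"hand":0},
  {"translation":[-0.6,10.2,0.2],"turn":[0,0,0.12],"hand":0},
  {"translation":[-0.6,10.2,0.2],"turn":[0,0,0.12],"hand":0},
])

```text
time_s: 17.97
eef_pos: [623.8, 122.9, 132.7]
ee_rot: [-0.0, 0.926, 0.378, -0.001]
force: [-2.3, 1.2, -0.0]
grip_width: -0.0
grip_force: 0.9
```

```bash
python3 p.py
```

```text
t 17.9667 pos [623.8 122.9 132.7] r 84.7 phi 44.4 xdir 44.4 j6 0.806 F [-2.3  1.2 -0. ] M [ 0.13  0.3  -0.04]
F radial -0.8 F cw -2.5
```

Push force is 2.5 N, so the nut is turning.

move_arm([
  {"translation":[-0.6,10.2,0],"turn":[0,0,0.12],"hand":0},
  {"translation":[-0.6,10.2,0],"turn":[0,0,0.12],"hand":0},
  {"translation":[-0.6,10.2,0],"turn":[0,0,0.12],"hand":0},
  {"translation":[-0.6,10.2,0],"turn":[0,0,0.12],"hand":0},
  {"translation":[-0.6,10.2,0],"turn":[0,0,0.12],"hand":0},
  {"translation":[-0.6,10.2,0],"turn":[0,0,0.12],"hand":0},
  {"translation":[-0.6,10.2,0],"turn":[0,0,0.12],"hand":0},
  {"translation":[-0.6,10.2,0],"turn":[0,0,0.12],"hand":0},
  {"translation":[-0.6,10.2,0],"turn":[0,0,0.12],"hand":0},
  {"translation":[-0.6,10.2,0],"turn":[0,0,0.12],"hand":0},
])

```text
time_s: 18.8
eef_pos: [640.6, 27.9, 132.7]
ee_rot: [-0.0, 0.977, -0.211, -0.0]
force: [0.2, 1.0, -0.7]
grip_width: 0.001
grip_force: 0.9
```

```bash
python3 p.py
```

```text
t 18.8 pos [640.6  27.9 132.7] r 85.1 phi -24.8 xdir -24.4 j6 1.857 F [ 0.2  1.  -0.7] M [ 0.25 -0.07 -0.01]
F radial -0.2 F cw -1.0
```

move_arm([
  {"translation":[-0.6,10.2,0],"turn":[0,0,0.12],"hand":0},
  {"translation":[-0.6,10.2,0],"turn":[0,0,0.12],"hand":0},
  {"translation":[-0.6,10.2,0],"turn":[0,0,0.12],"hand":0},
  {"translation":[-0.6,10.2,0],"turn":[0,0,0.12],"hand":0},
  {"translation":[-0.6,10.2,0],"turn":[0,0,0.12],"hand":0},
  {"translation":[-0.6,10.2,0],"turn":[0,0,0.12],"hand":0},
  {"translation":[-0.6,10.2,0],"turn":[0,0,0.12],"hand":0},
  {"translation":[0,0,0],"turn":[0,0,0],"hand":0},
])

```text
time_s: 19.47
eef_pos: [587.9, -18.5, 133.0]
ee_rot: [0.0, 0.807, -0.591, -0.0]
force: [-0.8, -0.6, -0.2]
grip_width: -0.002
grip_force: 0.0
```

```bash
python3 p.py
```

```text
t 19.4667 pos [587.9 -18.5 133. ] r 85.7 phi -73.3 xdir -72.5 j6 2.605 F [-0.8 -0.6 -0.2] M [ 0.01 -0.03 -0.  ]
F radial 0.3 F cw 1.0
```

move_arm([
  {"translation":[0,-8,0],"turn":[0,0,0],"hand":0},
  {"translation":[0,0,-20],"turn":[0,0,0],"hand":0},
  {"translation":[0,0,-20],"turn":[0,0,0],"hand":0},
  {"translation":[0,0,-20],"turn":[0,0,0],"hand":0},
  {"translation":[0,0,0],"turn":[0,0,-0.1208],"hand":0},
  {"translation":[0,0,0],"turn":[0,0,-0.1208],"hand":0},
  {"translation":[0,0,0],"turn":[0,0,-0.1208],"hand":0},
  {"translation":[0,0,0],"turn":[0,0,-0.1208],"hand":0},
  {"translation":[0,0,0],"turn":[0,0,-0.1208],"hand":0},
  {"translation":[0,0,0],"turn":[0,0,-0.1208],"hand":0},
])

```text
time_s: 20.3
eef_pos: [596.9, -15.4, 193.0]
ee_rot: [0.0, 0.966, -0.26, -0.0]
force: [-0.2, 0.1, -0.6]
grip_width: 0.002
grip_force: 0.0
```

move_arm([
  {"translation":[0,0,0],"turn":[0,0,-0.1208],"hand":0},
  {"translation":[0,0,0],"turn":[0,0,-0.1208],"hand":0},
  {"translation":[0,0,0],"turn":[0,0,-0.1208],"hand":0},
  {"translation":[0,0,0],"turn":[0,0,-0.1208],"hand":0},
  {"translation":[0,0,0],"turn":[0,0,-0.1208],"hand":0},
  {"translation":[0,0,0],"turn":[0,0,-0.1208],"hand":0},
  {"translation":[0,0,0],"turn":[0,0,-0.1208],"hand":0},
  {"translation":[0,0,0],"turn":[0,0,-0.1208],"hand":0},
  {"translation":[0,0,0],"turn":[0,0,-0.1208],"hand":0},
  {"translation":[0,0,0],"turn":[0,0,-0.1208],"hand":0},
])

```text
time_s: 21.13
eef_pos: [597.0, -15.3, 193.0]
ee_rot: [-0.0, 0.942, 0.335, -0.0]
force: [-0.1, 0.3, 0.5]
grip_width: -0.0
grip_force: 0.0
```

move_arm([
  {"translation":[0,0,0],"turn":[0,0,-0.1208],"hand":0},
  {"translation":[0,0,0],"turn":[0,0,-0.1208],"hand":0},
  {"translation":[0,0,0],"turn":[0,0,-0.1208],"hand":0},
  {"translation":[0,0,0],"turn":[0,0,-0.1208],"hand":0},
  {"translation":[0,0,0],"turn":[0,0,-0.1208],"hand":0},
  {"translation":[0,0,0],"turn":[0,0,-0.1208],"hand":0},
  {"translation":[0,0,0],"turn":[0,0,-0.1208],"hand":0},
  {"translation":[0,0,0],"turn":[0,0,-0.1208],"hand":0},
  {"translation":[0,0,0],"turn":[0,0,-0.1208],"hand":0},
  {"translation":[0,0,0],"turn":[0,0,-0.1208],"hand":0},
])

```text
time_s: 21.97
eef_pos: [597.0, -15.4, 193.0]
ee_rot: [-0.0, 0.586, 0.811, -0.0]
force: [0.2, 0.0, -0.1]
grip_width: 0.001
grip_force: 0.0
```

```bash
python3 p.py; python3 -c "
from w import *
c=wrist()
c=capture('top'); measure('top',c)"
```

```text
t 21.9667 pos [597.  -15.4 193. ] r 85.8 phi -66.9 xdir 108.3 j6 -0.541 F [ 0.2  0.  -0.1] M [-0.01  0.01  0.02]
F radial 0.1 F cw -0.2
[597.  -15.4 193. ] j [-0.222 -0.541] F [ 0.2  0.  -0.1] M [-0.01  0.01  0.02]
tool x dir deg 108.3
T 13630 [564.0, 63.7, 25.7, 110.2, 82.0] pca -1.4 z [162.2 166.1 171.1]
nut 5090 [567.6, 33.1, 29.9, 132.7, 7.9] pca -88.3 z [128.1 130.7 133. ]
hub top 170.43804586299063
top jig 1030 c 558.5 -161.3 mean [ 555.2 -163.9] wh 103 104 a 87.1 pca 160.5 z 12.2
top sec 48 c 547.1 101.0 mean [548.5  99.6] wh 21 36 a 71.2 pca 163.3 z 43.0
top bridge 69 c 535.9 80.6 mean [532.1  82. ] wh 14 44 a 89.4 pca -175.9 z 83.9
top nut 176 c 564.3 116.6 mean [560. 110.] wh 88 41 a 87.6 pca 91.1 z 128.8
top T 138 c 574.9 66.5 mean [582.9  65.7] wh 15 87 a 83.0 pca 172.7 z 165.9
top Ttop 39 c 565.6 68.8 mean [564.6  68.7] wh 12 24 a 77.9 pca 167.2 z 170.2
top stop 39 c 546.5 106.6 mean [545.8 107. ] wh 14 32 a 89.1 pca 175.6 z 48.6
```

Nut turned 3.64 rad so far (wing at -88°, about 1.5 rad left), and the T is unmoved. Lowering behind the same wing and continuing.

move_arm([
  {"translation":[1,-6,0],"turn":[0,0,0],"hand":0},
  {"translation":[0,0,12],"turn":[0,0,0],"hand":0},
  {"translation":[0,0,12],"turn":[0,0,0],"hand":0},
  {"translation":[0,0,12],"turn":[0,0,0],"hand":0},
  {"translation":[0,0,12],"turn":[0,0,0],"hand":0},
  {"translation":[0,0,13],"turn":[0,0,0],"hand":0},
  {"translation":[0,0,0],"turn":[0,0,0],"hand":0},
])

```text
time_s: 22.65
eef_pos: [589.5, -16.1, 129.6]
ee_rot: [-0.002, 0.591, 0.806, -0.001]
force: [-0.3, -0.5, 0.0]
grip_width: -0.001
grip_force: 0.0
```

move_arm([
  {"translation":[0.6,-10.2,0],"turn":[0,0,0.12],"hand":0},
  {"translation":[0.6,-10.2,0],"turn":[0,0,0.12],"hand":0},
  {"translation":[0.6,-10.2,0],"turn":[0,0,0.12],"hand":0},
  {"translation":[0.6,-10.2,0],"turn":[0,0,0.12],"hand":0},
  {"translation":[0.6,-10.2,0],"turn":[0,0,0.12],"hand":0},
])

```text
time_s: 23.07
eef_pos: [540.3, -17.1, 132.7]
ee_rot: [0.001, 0.805, 0.593, 0.0]
force: [2.0, -1.4, -1.6]
grip_width: 0.0
grip_force: 0.9
```

```bash
python3 p.py
```

```text
t 23.0667 pos [540.3 -17.1 132.7] r 83.9 phi -105.9 xdir 72.8 j6 0.052 F [ 2.  -1.4 -1.6] M [-0.13 -0.24 -0.08]
F radial 0.8 F cw -2.3
```

move_arm([
  {"translation":[0.5,-10.2,0],"turn":[0,0,0.12],"hand":0},
  {"translation":[0.5,-10.2,0],"turn":[0,0,0.12],"hand":0},
  {"translation":[0.5,-10.2,0],"turn":[0,0,0.12],"hand":0},
  {"translation":[0.5,-10.2,0],"turn":[0,0,0.12],"hand":0},
  {"translation":[0.3,-5,0],"turn":[0,0,0.06],"hand":0},
])

```text
time_s: 23.48
eef_pos: [501.5, 7.4, 132.7]
ee_rot: [0.0, 0.934, 0.357, 0.0]
force: [-1.1, -1.8, -0.6]
grip_width: 0.002
grip_force: 0.8
```

```bash
python3 p.py
```

```text
t 23.4833 pos [501.5   7.4 132.7] r 83.5 phi -137.8 xdir 41.9 j6 0.621 F [-1.1 -1.8 -0.6] M [-0.29 -0.    0.03]
F radial 2.0 F cw -0.6
```

Approaching the seat; smaller steps now.

move_arm([
  {"translation":[0.2,-5,0],"turn":[0,0,0.06],"hand":0},
  {"translation":[0.2,-5,0],"turn":[0,0,0.06],"hand":0},
  {"translation":[0.2,-5,0],"turn":[0,0,0.06],"hand":0},
  {"translation":[0.2,-5,0],"turn":[0,0,0.06],"hand":0},
])

```text
time_s: 23.82
eef_pos: [490.5, 23.5, 132.7]
ee_rot: [0.0, 0.97, 0.244, 0.0]
force: [-0.4, -2.3, -0.4]
grip_width: -0.003
grip_force: 0.9
```

```bash
python3 p.py
```

```text
t 23.8167 pos [490.5  23.5 132.7] r 83.1 phi -151.1 xdir 28.3 j6 0.887 F [-0.4 -2.3 -0.4] M [-0.31  0.05 -0.03]
F radial 1.5 F cw -1.8
```

move_arm([
  {"translation":[0.1,-4,0],"turn":[0,0,0.05],"hand":0},
  {"translation":[0.1,-4,0],"turn":[0,0,0.05],"hand":0},
  {"translation":[0.1,-4,0],"turn":[0,0,0.05],"hand":0},
])

```text
time_s: 24.07
eef_pos: [485.6, 34.4, 132.6]
ee_rot: [0.0, 0.985, 0.171, 0.0]
force: [-0.8, -2.2, -0.3]
grip_width: 0.001
grip_force: 0.8
```

move_arm([
  {"translation":[0.1,-2,0],"turn":[0,0,0.025],"hand":0},
  {"translation":[0.1,-2,0],"turn":[0,0,0.025],"hand":0},
])

```text
time_s: 24.23
eef_pos: [484.5, 38.3, 132.6]
ee_rot: [0.0, 0.989, 0.147, 0.0]
force: [-0.4, -2.3, -0.6]
grip_width: -0.001
grip_force: 0.8
```

```bash
python3 p.py
```

```text
t 24.2333 pos [484.5  38.3 132.6] r 82.8 phi -162.2 xdir 16.9 j6 1.113 F [-0.4 -2.3 -0.6] M [-0.31  0.16  0.05]
F radial 1.1 F cw -2.1
```

move_arm([
  {"translation":[0,-3,0],"turn":[0,0,0.036],"hand":0},
  {"translation":[0,-3,0],"turn":[0,0,0.036],"hand":0},
  {"translation":[0,-3,0],"turn":[0,0,0.036],"hand":0},
])

```text
time_s: 24.48
eef_pos: [482.2, 46.9, 132.6]
ee_rot: [0.0, 0.996, 0.093, 0.0]
force: [-1.1, -6.7, -1.9]
grip_width: -0.001
grip_force: 3.5
```

move_arm([
  {"translation":[0,-3,0],"turn":[0,0,0.036],"hand":0},
  {"translation":[0,-3,0],"turn":[0,0,0.036],"hand":0},
])

```text
time_s: 24.65
eef_pos: [481.3, 48.9, 132.6]
ee_rot: [0.005, 0.998, 0.058, -0.0]
force: [-4.4, -44.2, -2.7]
grip_width: 0.003
grip_force: 22.0
```

```bash
python3 p.py; python3 -c "
from w import *
c=wrist()"
```

```text
t 24.65 pos [481.3  48.9 132.6] r 83.3 phi -169.8 xdir 6.7 j6 1.324 F [ -4.4 -44.2  -2.7] M [-7.09  0.79 -0.06]
F radial 12.1 F cw -42.8
[481.3  48.9 132.6] j [-0.137  1.324] F [ -4.4 -44.2  -2.7] M [-7.09  0.79 -0.06]
tool x dir deg 6.7
T 22164 [543.3, 61.4, 68.0, 25.6, 5.6] pca 178.7 z [163.  169.6 171.3]
nut 4197 [518.9, 56.4, 97.8, 36.3, 4.7] pca 173.7 z [123.  129.8 143.1]
hub top 170.46691462417073
```

A 44 N push against the seat means the nut is hard down. Backing off and lifting clear.

move_arm([
  {"translation":[0,4,0],"turn":[0,0,0],"hand":0},
  {"translation":[0,8,0],"turn":[0,0,0],"hand":0},
  {"translation":[0,8,0],"turn":[0,0,0],"hand":0},
  {"translation":[0,0,-20],"turn":[0,0,0],"hand":0},
  {"translation":[0,0,-25],"turn":[0,0,0],"hand":0},
  {"translation":[0,0,-25],"turn":[0,0,0],"hand":0},
  {"translation":[0,0,-25],"turn":[0,0,0],"hand":0},
  {"translation":[0,0,-15],"turn":[0,0,0],"hand":0},
  {"translation":[-20,0,0],"turn":[0,0,0],"hand":0},
  {"translation":[0,0,0],"turn":[0,0,0],"hand":0},
])

```text
time_s: 25.53
eef_pos: [462.5, 30.7, 243.0]
ee_rot: [0.0, 0.998, 0.058, 0.001]
force: [-0.5, -0.0, -0.7]
grip_width: -0.004
grip_force: 0.0
```

```bash
python3 -c "
from w import *
c=wrist(); save('w9',c)
c=capture('side'); measure('side',c)"
```

```text
[462.5  30.7 243. ] j [-0.187  1.266] F [-0.5 -0.  -0.7] M [-0.01  0.05  0.01]
tool x dir deg 6.7
T 5729 [546.6, 61.8, 75.7, 25.5, 5.3] pca 178.5 z [162.  166.9 171.2]
nut 2027 [531.5, 67.7, 32.5, 128.5, 81.1] pca 172.0 z [123.1 128.2 131. ]
hub top 170.4271262464316
side jig 3211 c 557.5 -42.1 mean [545.9 -70.6] wh 341 105 a 88.6 pca -86.1 z 14.2
side sec 640 c 556.3 -22.6 mean [555.2 -26.1] wh 160 45 a 88.5 pca -91.2 z 41.4
side bridge 246 c 560.0 58.7 mean [550.8  54.9] wh 45 103 a 88.3 pca 171.8 z 83.3
side nut 533 c 555.9 59.4 mean [550.4  58.6] wh 42 185 a 79.0 pca 178.0 z 122.5
side T 231 c 558.9 62.2 mean [555.2  59.7] wh 106 26 a 6.7 pca 178.0 z 163.6
side Ttop 48 c 563.0 61.9 mean [561.2  62.5] wh 26 29 a 43.8 pca 173.0 z 169.2
side stop 28 c 511.9 58.6 mean [512.6  56.2] wh 15 39 a 15.8 pca -80.7 z 49.7
```

View pics/w9.png

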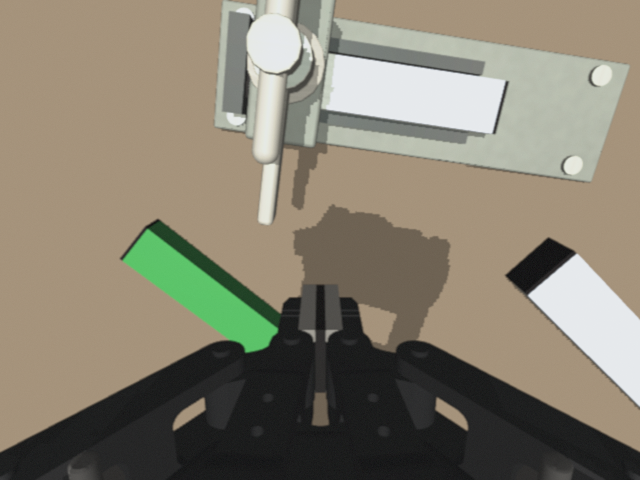

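The last view shows the T (275,80), the nut wing below it (265,215), and the section tail at (500,107). Heights read hub 170.4 mm and wing 128.2 mm, both seated, and the gripper is clear.

```bash
python3 -c "
from rig import *
print(finish_job())"
```

```text
the job is handed in; nothing more can be done
None
```

I handed the job in at about 25.6 s of the 61 s allowed: the section is against the stop, the clamp screw is down, and the jam nut is seated after a 44 N push; no verdict was returned.

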